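Let off the stapler and pull its battery

ROBOT

A 6-joint arm with a two-finger parallel gripper is mounted at the origin on a cart in front of the work surface, level with it; the furniture and walls round the work are solid. World frame = base frame: x ahead of the robot, y to its left, z up, the work surface at z = 0. Lengths are in m, angles in degrees, forces in N, time in s.
With the tool pointing down it reaches from about 0.4 to 0.825 m from the base axis. Payload 7 kg.
Tool frame: the origin (TCP) lies midway between the tips of the shut fingers; the grasp point (between the pads) lies 19 mm behind it; z points along the fingers, y is the line along which they close (so a half turn about z gives the same grasp; the last joint's range is limited). The gripper opens to 88 mm and grips with 3 to 60 N. Pads are 19 mm wide; open, the fingers measure 130 mm over their backs; the gripper's body (78 mm by 193 mm) begins 47 mm behind the grasp point.
Start: joints at [-50.873, 20.546, 0.682, 0, -70.136, -16.507], TCP at [0.26, -0.623, 0.227] pointing down, gripper open.
Joint ranges: [-176.03, 176.03], [-82.01, 121.73], [-58.28, 71.71], [-173.87, 95.51], [-174.79, -0.11], [-173.66, 173.66]. Speed limits (degrees/s): [136.94, 136.94, 172.46, 180, 180, 180].

INTERFACE

Orientations are given as [roll, pitch, yaw] about the fixed x, y, z axes, in that order (R = Rz(yaw) Ry(pitch) Rx(roll)).
In Python, from plant import ctrl gives the robot as it stands. The module is installed in compiled form; this text tells all that it offers.
- The arm moves only by the tool play_rows, never from a script. Its argument "commands" is a list that holds one entry, the list of rows, each a list of 7 numbers: the turn, a rotation vector about the tool's x, y, z in rad, then the shift along the tool's x, y, z in cm, then the finger opening in cm, from 0 to 8.76. In form: [[[ax, ay, az, x, y, z, grip], ...]]. A call has 1 to 8 rows; each row is the pose to reach, as a shift and turn from the pose commanded when the call began, along the tool's axes at that moment; what a row does not reach only later rows make up. A row lasts 1/12 s, in which the tool goes at most 41.7 mm and 7.16 degrees, less where a joint would pass 70% of its speed; a pose out of reach is approached as far as the arm can. A call with a gripper value outside its range is refused whole. The fingers move at their own pace and stop on an object; the grip force is fixed at half the most. Time passes only in rows, so rows that repeat a pose let the fingers close. It gives the time, the measured TCP pose, the force, the opening and the grip force at its end, in the units of the state.
- ctrl.get_obs(): the state, without advancing time (a new reading comes with each control period).
- ctrl.snapshot(name): name is "scene" or "top"; returns a dict with "color" (480x640x3 uint8, red, green, blue), "camera_matrix" (3x3 intrinsics, pixels), "origin" and "rotation" of the camera in the world. Camera axes: x right, y down, z forward; pixel columns grow to the right and rows downward; lengths in m; the calibration is good to about 2 mm. A picture is of the moment at which its call begins. There is no depth.
- ctrl.close_job(): hands the job in; it is judged then, once.
Trained networks look in a picture, given as the dict that the camera call returned (one of the last four; its "shot" number tells which), for a name from the list of things; names that differ only in an ending like _2 or _b are one class to them, and where a whole thing is asked for, a point or a joint stands for the part that bears it (a point fixed in the world has none). Each returns a list of dicts, best first, with "conf" (0 to 1); they miss things now and then, are a little off and sometimes report something else, mostly with a low value. They report only what shows in the picture. A call takes as long as a camera call. They do not tell look-alikes from the thing itself.
- ctrl.find_in(picture, name): "bbox" ([left, top, width, height] in pixels, round what is visible of it).
The state is a dict: "clock": time; "joint_pos": joint angles; "qvel": joint speeds; "tau": joint torques, N m; "tool_pos": TCP position; "orientation": TCP orientation; "force": force on the tool from outside, world axes, zero at the start; "moment": the same for the moment, N m; "opening": finger opening in m; "gripper_force": force on a finger pad.
Only numpy, scipy, OpenCV 4.12 (cv2) and the standard library are available. Lean on these libraries where they do the work, as an engineer would, in place of code of your own. Each camera call takes 0.05 s, during which the arm holds its last target. There are 200 camera calls.

TASK

Make the cordless stapler in the cradle safe for service: first squeeze its orange trigger fully home against the grip to let off its spring, and let the trigger spring right back out. Then pinch the two orange side catches of the battery pack fully in, lift the pack straight up out of its well and keep holding it by the pinched catches, at least 10 cm higher than it sat, level, still and clear of the stapler; finish while holding it. Leave the roll of tape, the small square and the wooden offcut lying where they are.

Things in the scene. Friction and masses are not known exactly. Their poses are not given: they have to be found in the camera images.
- stapler: green cordless stapler fixed upside down on a wooden cradle (board 320 x 130 x 18 mm, fixed to the bench). Origin on the bench top below the tool; x along the tool, from nose (-x) to battery well (+x); z up. Body top at z = 88 mm, rim of the well at 92 mm. Its black grip stands up to z = 185 mm: 32 x 32 mm, x from -61 to -29 mm, with a 38 x 36 mm cap from z = 171 mm; the trigger is on its -x side
- squeeze_point (a point): middle of the squeezed trigger and grip, 155 mm above the bench (tool x = -52.5, y = 0 mm); axes as the stapler's. A grasp from above centred here, closing along the tool's x axis, squeezes the trigger against the grip; together they measure about 60 mm with the trigger out (tip at tool x = -89 mm), 47 mm with it fully in
- trigger (a joint): orange sprung trigger blade, 16 mm wide (y), 65 mm long, hinged at its lower end (tool x = -67, z = 98 mm), top end at z = 161 mm; 0 = out, 0.2 rad = fully in against its stop at the grip. About 1.5 N at its top end starts it, 4.6 N holds it fully in; springs back by itself
- pack: black battery pack with a green stripe, 80 (x) x 46 (y) x 85 (z) mm, 0.25 to 0.55 kg. Origin: centre of its underside; x along the tool, y across it, z up. It sits 37 mm deep in the well with 1.2 to 1.5 mm play, top 140 mm above the bench. A tooth on each catch, near its foot, is held under a lip of the well until that catch is pressed in by about 5 mm
- well_floor (a point): centre of the floor of the battery well, 55 mm above the bench (tool x = 90, y = 0 mm), where the seated pack's origin lies; axes as the stapler's
- catch_left_face (a point): middle of the outer face of the orange catch on the pack's +y side: face 32 (x) x 26 (z) mm, 67.5 mm above the pack's underside and 30 mm from its middle plane (60 mm over both catches at rest, 46 mm with both pressed in); moves with the catch
- catch_right_face (a point): the same on the pack's -y side
- catch_left (a joint): sprung catch on the +y side: 0 = out (locking), 0.007 m = fully pressed in, flush with the pack. 2.4 N starts it, 5.2 N holds it fully in
- catch_right (a joint): sprung catch on the -y side, the same
- masking_tape: roll of masking tape lying flat, 100 mm across, 25 mm high; bystander. Origin under its centre
- small_square: small try square lying flat, wooden stock and steel blade, 105 x 166 x 17 mm; bystander. Origin under its middle
- beech_offcut: wooden offcut 90 x 60 x 22 mm; bystander. Origin under its centre
There are look-alikes about, which are no part of the job. There is more than one size of the pack; the one meant has the size given above.

How it is judged:
By the outcome, as a careful person would: the job done as asked, in the order asked, and still so for the second after the job is handed in, while the arm keeps its last pose, push and grip.
It also fails if it takes over 45 s, if anything falls off the work surface, if the arm or the gripper's body presses on something with over 40 N, if the wrist force passes 120 N, or if a joint passes its speed limit or range.

## Working session

There is one attempt and no reset: what is moved stays moved. The work goes in short steps, Python scripts to look and compute and a tool call to move; the robot and the scene stay as the last step left them, time stands still between calls to the robot, and variables do not carry over. Pictures are saved under pics/ and viewed, at most 10 in all, crops included, and the job is handed in when it is done.

Besides the shell and the picture viewer there is one more tool, called after "Request:" by a JSON object that holds its "fn" and its "kwargs", one argument or row to a line. play_rows: Moves the arm, as the interface text tells. Its arguments: {"type":"object","properties":{"commands":{"type":"array","items":{"type":"array","items":{"type":"array","items":{"type":"number"}}}}},"required":["commands"]}

```bash
mkdir -p pics; cat > h.py <<'E'
import numpy as np, cv2
from plant import ctrl
def proj(s,P):
    P=np.atleast_2d(P); c=(P-np.array(s["origin"]))@np.array(s["rotation"]); p=c@np.array(s["camera_matrix"]).T
    return p[:,:2]/p[:,2:]
def ray(s,uv):
    K=np.array(s["camera_matrix"]); d=np.linalg.solve(K,[uv[0],uv[1],1]); d=np.array(s["rotation"])@d
    return np.array(s["origin"]),d/np.linalg.norm(d)
def atz(s,uv,z):
    o,d=ray(s,uv); return o+d*(z-o[2])/d[2]
def tri(l):
    A=np.zeros((3,3));b=np.zeros(3)
    for s,uv in l:
        o,d=ray(s,uv);M=np.eye(3)-np.outer(d,d);A+=M;b+=M@o
    return np.linalg.solve(A,b)
def save(s,n): cv2.imwrite("pics/"+n+".png",cv2.cvtColor(s["color"],cv2.COLOR_RGB2BGR))
E
python3 - <<'E'
from h import *
import pickle
np.set_printoptions(precision=3,suppress=True)
S={}
for n in("scene","top"):
    s=ctrl.snapshot(n);S[n]=s;save(s,n+"0");print(n,s["origin"],np.array(s["rotation"]).tolist(),np.array(s["camera_matrix"])[0])
    for k in("stapler","pack","trigger","catch_left_face","catch_right_face","masking_tape","small_square","beech_offcut"):
        print(k,[(np.round(d["bbox"]).tolist(),round(d["conf"],2)) for d in ctrl.find_in(s,k)][:5])
pickle.dump(S,open("s0.pkl","wb"))
o=ctrl.get_obs();print(o)
E
```

```text
scene [-0.078  0.524  0.919] [-136.5612153822817, 0.7691655567035635, -127.4795388676632] [566.752   0.    320.635]
stapler [([275.0, 190.0, 154.0, 125.0], 0.81)]
pack [([313.0, 328.0, 70.0, 72.0], 0.98), ([247.0, 209.0, 35.0, 45.0], 0.63), ([302.0, 221.0, 45.0, 43.0], 0.57)]
trigger [([303.0, 201.0, 41.0, 28.0], 0.75), ([392.0, 194.0, 12.0, 36.0], 0.46)]
catch_left_face [([340.0, 361.0, 27.0, 33.0], 0.9), ([321.0, 243.0, 16.0, 14.0], 0.54)]
catch_right_face [([255.0, 223.0, 3.0, 21.0], 0.6)]
masking_tape []
small_square [([228.0, 278.0, 73.0, 63.0], 0.55)]
beech_offcut [([398.0, 272.0, 52.0, 44.0], 0.94)]
top [0.337 0.073 1.019] [-168.5063899135285, 0.7975313930670023, -89.54638384116475] [447.645   0.    323.103]
stapler [([295.0, 220.0, 163.0, 75.0], 0.97)]
pack [([312.0, 221.0, 47.0, 34.0], 0.96), ([308.0, 159.0, 24.0, 30.0], 0.86), ([251.0, 318.0, 63.0, 48.0], 0.76)]
trigger [([405.0, 247.0, 20.0, 12.0], 0.49), ([329.0, 221.0, 17.0, 8.0], 0.47)]
catch_left_face [([265.0, 352.0, 14.0, 15.0], 0.4)]
catch_right_face [([277.0, 323.0, 25.0, 7.0], 0.4)]
masking_tape [([361.0, 168.0, 44.0, 44.0], 0.75)]
small_square [([246.0, 199.0, 46.0, 74.0], 0.8)]
beech_offcut [([374.0, 303.0, 43.0, 32.0], 0.73), ([361.0, 166.0, 44.0, 48.0], 0.54)]
{'clock': 0.9, 'joint_pos': array([-50.874,  20.547,   0.684,   0.001, -70.137, -16.506]), 'qvel': array([-0.046, -0.094,  0.043,  0.094, -0.009,  0.05 ]), 'tau': array([  0.001, -58.236,  29.33 ,   7.002,   0.013,  -0.   ]), 'tool_pos': array([ 0.26 , -0.623,  0.227]), 'orientation': array([-180.  ,   -0.  , -157.38]), 'force': array([-0.375, -0.159, -0.594]), 'moment': array([ 0.015,  0.001, -0.005]), 'gripper_force': 0.0, 'opening': 0.08774048860062383}
```

```bash
python3 - <<'E'
import pickle,cv2,numpy as np
S=pickle.load(open("s0.pkl","rb"))
a=cv2.resize(S["scene"]["color"][170:410,200:480],None,fx=2.5,fy=2.5,interpolation=cv2.INTER_CUBIC)
b=cv2.resize(S["top"]["color"][140:380,220:480],None,fx=2.5,fy=2.5,interpolation=cv2.INTER_CUBIC)
cv2.imwrite("pics/a.png",a[...,::-1]);cv2.imwrite("pics/b.png",b[...,::-1])
E
sed -i 's/^def proj/from scipy.spatial.transform import Rotation as Ro\ndef RR(s): return Ro.from_euler("xyz",s["rotation"],degrees=True).as_matrix()\ndef proj/; s/np.array(s\["rotation"\])/RR(s)/g' h.py; cat h.py | head -12
```

```text
import numpy as np, cv2
from plant import ctrl
from scipy.spatial.transform import Rotation as Ro
def RR(s): return Ro.from_euler("xyz",s["rotation"],degrees=True).as_matrix()
def proj(s,P):
    P=np.atleast_2d(P); c=(P-np.array(s["origin"]))@RR(s); p=c@np.array(s["camera_matrix"]).T
    return p[:,:2]/p[:,2:]
def ray(s,uv):
    K=np.array(s["camera_matrix"]); d=np.linalg.solve(K,[uv[0],uv[1],1]); d=RR(s)@d
    return np.array(s["origin"]),d/np.linalg.norm(d)
def atz(s,uv,z):
    o,d=ray(s,uv); return o+d*(z-o[2])/d[2]
```

View pics/a.png

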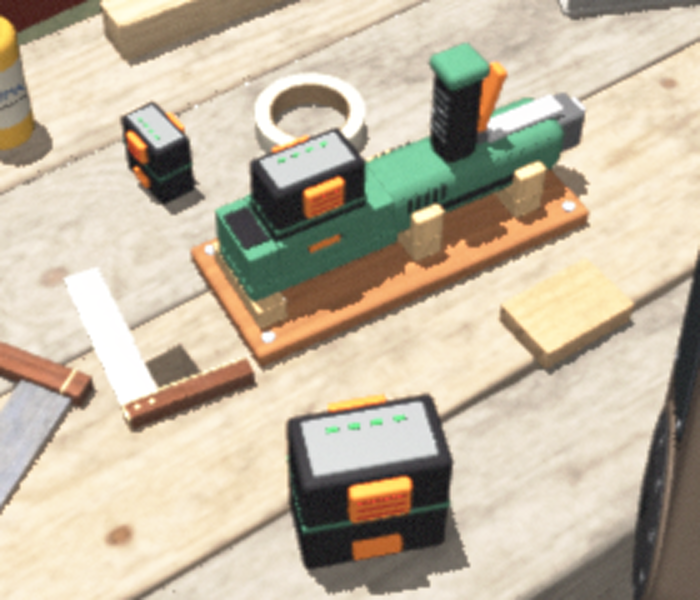

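View pics/b.png

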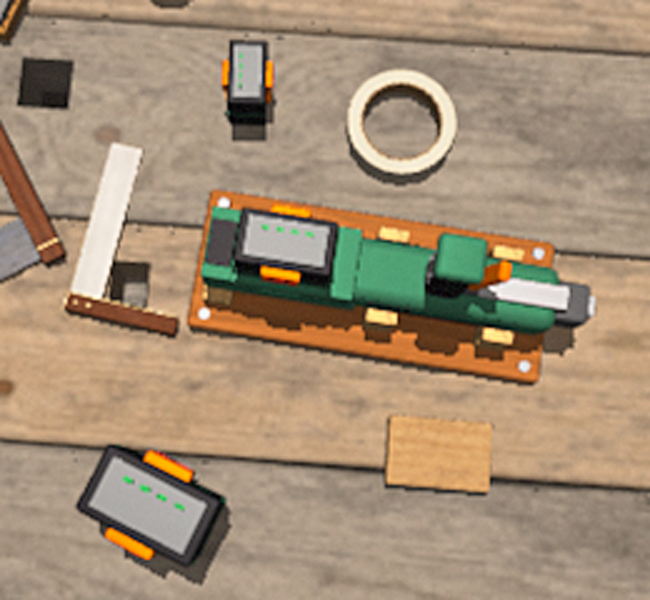

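```bash
cat > fit.py <<'E'
from h import *
import pickle
from scipy.optimize import least_squares
S=pickle.load(open("s0.pkl","rb"))
def box(x0,x1,y,z): return [[x0,-y,z],[x1,-y,z],[x1,y,z],[x0,y,z]]
PK=box(.05,.13,.023,.140); CP=box(-.064,-.026,.018,.185)
def w(p,L): 
    c,s=np.cos(p[3]),np.sin(p[3]); return np.array(L)@np.array([[c,-s,0],[s,c,0],[0,0,1]]).T+p[:3]
def ctop(l): return np.array(l)/2.5+[220,140]-.3
def csc(l): return np.array(l)/2.5+[200,170]-.3
# order: (x0,-y),(x1,-y),(x1,+y),(x0,+y)
obs=[("top",PK,ctop([(337,220),(243,207),(234,265),(328,280)])),
("top",CP,ctop([(487,238),(442,233),(437,280),(483,284)])),
("scene",PK,csc([(345,130),(250,160),(268,203),(365,168)])),
("scene",CP,csc([(470,43),(430,62),(447,84),(489,62)]))]
def res(p): return np.concatenate([(proj(S[n],w(p,L))-o).ravel() for n,L,o in obs])
if __name__=="__main__":
    np.set_printoptions(precision=4,suppress=True)
    f=least_squares(res,[.55,.0,0,np.pi/2],loss="soft_l1");p=f.x
    print(p,np.degrees(p[3]));print(res(p).reshape(4,4,2).round(1).tolist())
    for free in ("top","scene"):
        ob=obs; r=lambda q:np.concatenate([(proj(S[n],w(q,L))-o).ravel() for n,L,o in obs if n==free])
        q=least_squares(lambda q:np.r_[r(q),q[2]*1e5],p).x; print(free,q)
    T=[]
    for n,cx,cy in(("top",335,238),("top",405,245),("scene",322,240),("scene",385,205)):
        k=8; im=cv2.resize(S[n]["color"][cy-34:cy+34,cx-40:cx+40],None,fx=5,fy=k*5/8,interpolation=cv2.INTER_CUBIC)[:,:,::-1].copy()
        bd=box(-.16,.16,.065,.018)
        for L in(PK,CP,bd,box(.05,.13,.023,.092)):
            u=(proj(S[n],w(p,L))-[cx-40,cy-34]+.5)*5
            cv2.polylines(im,[np.round(u).astype(int)],True,(255,0,255),1)
        u=(proj(S[n],w(p,[[.09,.03,.1225],[.09,-.03,.1225],[-.089,0,.161]]))-[cx-40,cy-34]+.5)*5
        for a in u: cv2.circle(im,tuple(int(v) for v in a),3,(255,255,0),-1)
        T.append(im)
    cv2.imwrite("pics/fit.png",cv2.resize(np.vstack([np.hstack(T[:2]),np.hstack(T[2:])]),(700,595)))
    np.save("pose.npy",p)
    print("sq",w(p,[-.0525,0,.155]),"well",w(p,[.09,0,.055]))
E
python3 fit.py
```

```text
[ 0.5137 -0.0234 -0.0041  1.4118] 80.89072584624166
[[[0.7, 1.0], [-0.7, -0.0], [-0.9, -1.3], [0.8, -0.9]], [[0.7, 0.4], [-1.1, -0.7], [-1.7, -1.3], [-0.1, 0.3]], [[-2.0, -0.4], [-0.2, 1.8], [3.7, -0.1], [1.8, -1.0]], [[-0.2, -0.1], [-0.7, -1.4], [2.5, 0.7], [2.3, 3.0]]]
top [ 0.5123 -0.0236 -0.      1.4178]
scene [ 0.512  -0.0197 -0.      1.398 ]
sq [ 0.5053 -0.0752  0.1509] well [0.5279 0.0655 0.0509]
```

View pics/fit.png

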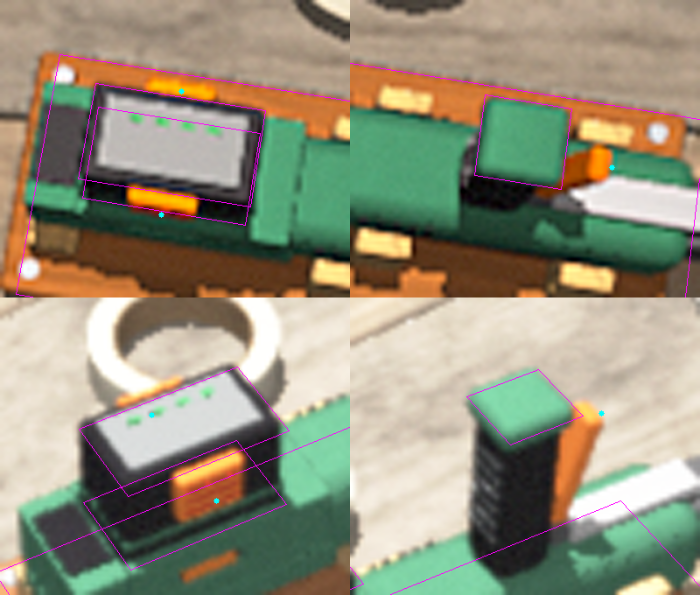

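Three candidate packs in the scene view: the one in the well (324,242), a small loose one (263,230) and a large loose one (348,364). The one seated in the well fits the description: right place, and its 80 x 46 mm top matches the overlay in the enlarged crop. The trigger is the orange blade at scene (395,210), and the nose points to the image's right. Next is a first move towards the tool, then I refine.

Request:
{"fn": "play_rows", "kwargs": {
  "commands": [
    [[0,0,0.07,-2.6,2.5,-1,8.7],[0,0,0.14,-5.2,5,-2,8.7],[0,0,0.21,-7.8,7.5,-3,8.7],[0,0,0.28,-10.4,10,-4,8.7],[0,0,0.35,-13,12.5,-5,8.7],[0,0,0.42,-15.6,15,-6,8.7],[0,0,0.49,-18.2,17.5,-7,8.7],[0,0,0.55,-21,20,-8,8.7]]
  ]
}}

```text
clock: 1.57
tool_pos: [0.3766, -0.3561, 0.3073]
orientation: [-180.0, 0.0, 170.9]
force: [1.8, 0.0, -0.8]
opening: 0.0873
gripper_force: 0.0
```

```bash
cat > seg.py <<'E'
from h import *
import pickle
np.set_printoptions(precision=4,suppress=True)
S=pickle.load(open("s0.pkl","rb"))
roi={"top":{"label":(310,218,52,40),"cap":(393,230,28,28),"trig":(405,240,25,20),"cL":(320,243,25,12),"cR":(325,218,25,10)},
"scene":{"label":(300,220,48,34),"cap":(368,184,34,22),"trig":(388,190,20,36),"cL":(318,238,24,24),"cR":(303,224,28,10)}}
out={}
for n in S:
    hsv=cv2.cvtColor(S[n]["color"],cv2.COLOR_RGB2HSV);H,s,v=[hsv[...,i].astype(int) for i in range(3)]
    g=cv2.Canny(S[n]["color"],60,150)
    m={"label":(s<40)&(v>110),"cap":(H>60)&(H<95)&(s>70)&(v>105),"trig":(H<18)&(s>170)&(v>150)}
    m["cL"]=m["cR"]=m["trig"]
    for k,(x,y,w,h) in roi[n].items():
        q=np.zeros(H.shape,np.uint8);q[y:y+h,x:x+w]=m[k][y:y+h,x:x+w]
        c,l,st,ce=cv2.connectedComponentsWithStats(q)
        i=1+np.argmax(st[1:,4]); pts=cv2.findNonZero((l==i).astype(np.uint8))
        r=cv2.minAreaRect(pts); out[n,k]=np.array(r[0]); print(n,k,st[i].tolist(),"rect",np.round(r[0],1),np.round(r[1],1),"cen",ce[i].round(1))
        out[n,k]=ce[i]
for k in("label","cap"):
    X=tri([("",0)][:0]+[(S[n],out[n,k]) for n in S]); print(k,X,[ (proj(S[n],X)-out[n,k]).round(2).tolist() for n in S], [atz(S[n],out[n,k],{"label":.14,"cap":.185}[k]) for n in S])
E
python3 seg.py
```

```text
scene label [300, 220, 48, 26, 752] rect [323.5 232.5] [47. 25.] cen [321.7 229.9]
scene cap [373, 188, 22, 16, 242] rect [383.5 195.4] [13.7 20. ] cen [383.2 195.5]
scene trig [391, 197, 11, 25, 123] rect [394.1 209. ] [ 6.9 24.6] cen [395.3 207.6]
scene cL [321, 241, 17, 16, 130] rect [329.8 248.7] [ 9.7 18.4] cen [329.2 249.6]Traceback (most recent call last):
  File "seg.py", line 16, in <module>
    i=1+np.argmax(st[1:,4]); pts=cv2.findNonZero((l==i).astype(np.uint8))
        ~~~~~~~~~^^^^^^^^^^
    return _wrapfunc(a, 'argmax', axis=axis, out=out, **kwds)
    return bound(*args, **kwds)
ValueError: attempt to get argmax of an empty sequence
```

```bash
sed -i 's/"label":(s<40)&(v>110)/"label":(S[n]["color"][...,2].astype(int)>=S[n]["color"][...,0].astype(int)-8)\&(v>120)\&(s<60)/; s/        i=1+np/        if c<2: continue\n        i=1+np/' seg.py; python3 seg.py
```

```text
scene label [304, 223, 38, 22, 441] rect [322.5 233.4] [14.1 35.5] cen [322.6 233.7]
scene cap [373, 188, 22, 16, 242] rect [383.5 195.4] [13.7 20. ] cen [383.2 195.5]
scene trig [391, 197, 11, 25, 123] rect [394.1 209. ] [ 6.9 24.6] cen [395.3 207.6]
scene cL [321, 241, 17, 16, 130] rect [329.8 248.7] [ 9.7 18.4] cen [329.2 249.6]
top label [317, 225, 35, 22, 432] rect [333.9 235.7] [32.9 16.6] cen [334.2 235.9]
top cap [393, 234, 26, 18, 317] rect [405.4 242.6] [25.3 16.6] cen [404.3 242.5]
top trig [414, 244, 11, 9, 55] rect [418.9 247.8] [ 7.2 10.6] cen [419.2 248.4]
top cL [324, 246, 16, 7, 21] rect [331.2 250.2] [15.8  3.8] cen [330.9 250.3]
top cR [325, 219, 25, 9, 81] rect [337.  223.2] [25.   4.6] cen [337.5 222.8]
label [0.529  0.0654 0.1403] [[[0.53, 0.11]], [[-0.36, -0.38]]] [array([0.5301, 0.0659, 0.14  ]), array([0.5283, 0.0647, 0.14  ])]
cap [ 0.5082 -0.068   0.1788] [[[0.46, 0.06]], [[-0.33, -0.34]]] [array([ 0.504 , -0.0625,  0.185 ]), array([ 0.5063, -0.0676,  0.185 ])]
```

Request:
{"fn": "play_rows", "kwargs": {
  "commands": [
    [[0,0,0,-1.1,3.8,0.1,8.7],[0,0,0,-2.2,7.6,0.2,8.7],[0,0,0,-3.3,11.4,0.3,8.7],[0,0,0,-4.4,15.2,0.4,8.7],[0,0,0,-5.5,19,0.5,8.7],[0,0,0,-6.6,22.8,0.5,8.7],[0,0,0,-7.7,26.6,0.5,8.7],[0,0,0,-8.4,29.7,0.5,8.7]]
  ]
}}

```text
clock: 2.23
tool_pos: [0.5063, -0.0747, 0.3019]
orientation: [180.0, 0.1, 171.2]
force: [0.9, -0.4, -0.2]
opening: 0.0873
gripper_force: 0.0
```

```bash
python3 - <<'E'
from h import *
o=ctrl.get_obs();print(o["tool_pos"],o["orientation"],o["joint_pos"].round(1))
t=[]
for n,c in(("scene",(385,205)),("top",(405,243))):
    s=ctrl.snapshot(n);T=o["tool_pos"]
    im=s["color"][c[1]-75:c[1]+75,c[0]-60:c[0]+60,::-1]
    t.append(cv2.resize(im,None,fx=3.2,fy=3.2,interpolation=cv2.INTER_CUBIC))
cv2.imwrite("pics/c1.png",np.hstack(t))
E
```

```text
[ 0.50629446 -0.07473585  0.30188152] [1.79977248e+02 5.41616649e-02 1.71160688e+02] [  13.6    2.5  -12.5   -0.   -75.  -112.5]
```

View pics/c1.png

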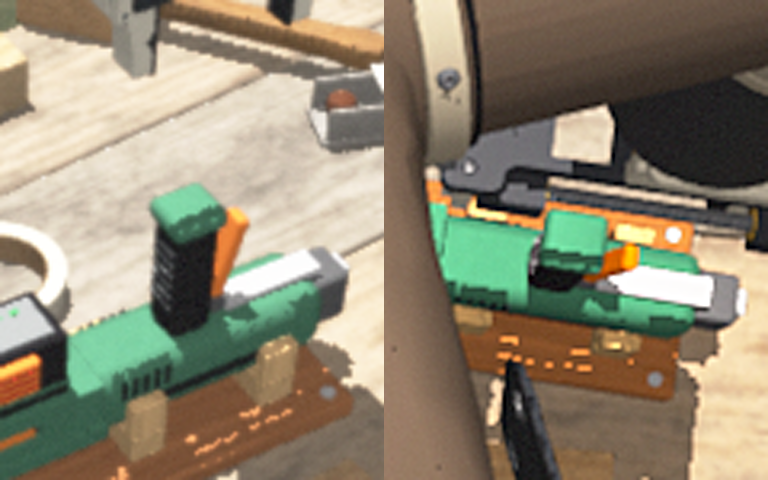

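Request:
{"fn": "play_rows", "kwargs": {
  "commands": [
    [[0,0,0,0,-0.15,3,8.7],[0,0,0,0,-0.15,6,8.7],[0,0,0,0,-0.15,9,8.7],[0,0,0,0,-0.15,11.5,8.7],[0,0,0,0,-0.15,13.5,8.7],[0,0,0,0,-0.15,15,8.7],[0,0,0,0,-0.15,16,8.7],[0,0,0,0,-0.15,16.5,8.7]]
  ]
}}

```text
clock: 3.0
tool_pos: [0.5045, -0.0791, 0.1354]
orientation: [-180.0, -0.1, 171.1]
force: [0.1, -0.7, 0.4]
opening: 0.0873
gripper_force: 0.0
```

Request:
{"fn": "play_rows", "kwargs": {
  "commands": [
    [[0,0,0,-0.1,0.3,0,8.0],[0,0,0,-0.1,0.4,0,7.0],[0,0,0,-0.1,0.4,0,6.0],[0,0,0,-0.1,0.4,0,5.5],[0,0,0,-0.1,0.4,0,5.5]]
  ]
}}

```text
clock: 3.42
tool_pos: [0.5074, -0.0753, 0.1377]
orientation: [-180.0, 0.1, 171.1]
force: [-0.6, -4.6, 2.9]
opening: 0.0595
gripper_force: 2.0
```

Request:
{"fn": "play_rows", "kwargs": {
  "commands": [
    [[0,0,0,0,0,0,5.2],[0,0,0,0,0,0,4.9],[0,0,0,0,0,0,4.6],[0,0,0,0,0,0,4.4],[0,0,0,0,0,0,4.4],[0,0,0,0,0,0,4.4]]
  ]
}}

```text
clock: 3.92
tool_pos: [0.5076, -0.0732, 0.1373]
orientation: [179.9, 0.1, 171.2]
force: [-2.2, 10.3, 8.3]
opening: 0.0484
gripper_force: 30.0
```

Request:
{"fn": "play_rows", "kwargs": {
  "commands": [
    [[0,0,0,0,0.1,0,4.2],[0,0,0,0,0.15,0,4.0],[0,0,0,0,0.2,0,4.0],[0,0,0,0,0.2,0,4.0],[0,0,0,0,0.2,0,4.0],[0,0,0,0,0.2,0,4.0]]
  ]
}}

```text
clock: 4.42
tool_pos: [0.5075, -0.073, 0.1374]
orientation: [-180.0, 0.1, 171.1]
force: [-1.1, -1.4, 6.9]
opening: 0.0482
gripper_force: 30.0
```

```bash
python3 - <<'E'
from h import *
o=ctrl.get_obs();print(o["force"],o["moment"],o["opening"],o["gripper_force"],o["tool_pos"])
s=ctrl.snapshot("scene");c=(385,205)
cv2.imwrite("pics/c2.png",cv2.resize(s["color"][c[1]-50:c[1]+40,c[0]-60:c[0]+60,::-1],None,fx=6,fy=6,interpolation=cv2.INTER_CUBIC))
E
```

```text
[-1.10921377 -1.36501135  6.90463281] [-1.20975028  0.424832    0.03631213] 0.04819234364915255 29.99687433242798 [ 0.50754815 -0.07299429  0.13738679]
```

View pics/c2.png

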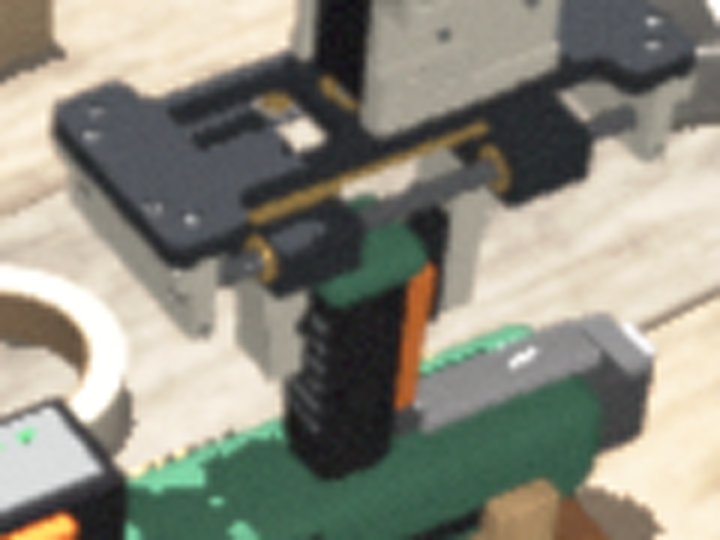

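The picture shows the orange blade lying parallel against the black grip at (410,340). The pads carry 30 N and the sideways force is balanced, so the trigger is home. Now I release it.

Request:
{"fn": "play_rows", "kwargs": {
  "commands": [
    [[0,0,0,0,0,0,5.5],[0,0,0,0,0,0,6.5],[0,0,0,0,-0.1,0,7.5],[0,0,0,0,-0.2,0,8.7],[0,0,0,0,-0.2,0,8.7],[0,0,0,0,-0.2,0,8.7],[0,0,0,0,-0.2,0,8.7]]
  ]
}}

```text
clock: 5.05
tool_pos: [0.5068, -0.0746, 0.1365]
orientation: [180.0, 0.0, 171.1]
force: [-1.3, 0.7, -0.1]
opening: 0.0855
gripper_force: 0.0
```

Request:
{"fn": "play_rows", "kwargs": {
  "commands": [
    [[0,0,0,0,0,-1,8.7],[0,0,0,0,0,-3,8.7],[0,0,0,0,0,-6,8.7],[0,0,-0.1,0,0.5,-9,8.7],[0,0,-0.2,0,1.5,-12,8.7],[0,0,-0.32,0,3,-13.5,8.7],[0,0,-0.44,0,5,-14,8.7],[0,0,-0.56,0,7,-14,8.7]]
  ]
}}

```text
clock: 5.72
tool_pos: [0.5185, -0.005, 0.2798]
orientation: [-180.0, 0.3, -156.5]
force: [1.2, 0.9, -0.3]
opening: 0.0872
gripper_force: 0.0
```

```bash
cat > go.py <<'E'
from h import *
import sys
o=ctrl.get_obs();R=Ro.from_euler("xyz",o["orientation"],degrees=True)
t=np.array([float(a) for a in sys.argv[1:4]]);Q=Ro.from_euler("xyz",[180,0,float(sys.argv[4])],degrees=True)
print("turn",(R.inv()*Q).as_rotvec().round(3),"shift cm",(R.inv().apply(t-o["tool_pos"])*100).round(2),o["tool_pos"].round(4),o["orientation"].round(1),o["joint_pos"].round(1),o["clock"])
E
python3 go.py .529 .0654 .25 -99.1
```

```text
turn [-0.003  0.004 -1.002] shift cm [-3.76  6.04  2.99] [ 0.5185 -0.005   0.2798] [-180.     0.3 -156.5] [ 21.2   3.7 -14.1   0.  -72.  -87.7] 5.7167
```

Request:
{"fn": "play_rows", "kwargs": {
  "commands": [
    [[0,0,-0.12,-0.5,0.8,0,8.7],[0,0,-0.24,-1,1.6,0,8.7],[0,0,-0.36,-1.5,2.4,0,8.7],[0,0,-0.48,-2,3.2,0,8.7],[0,0,-0.6,-2.5,4,0,8.7],[0,0,-0.72,-3,4.8,0,8.7],[0,0,-0.84,-3.5,5.6,0,8.7],[0,0,-0.96,-3.8,6,0,8.7]]
  ]
}}

```text
clock: 6.38
tool_pos: [0.529, 0.0653, 0.2774]
orientation: [-180.0, 0.0, -101.4]
force: [0.8, 0.5, -0.7]
opening: 0.0871
gripper_force: 0.0
```

```bash
python3 go.py .529 .0654 .1035 -99.1; python3 - <<'E'
from h import *
t=[]
for n,c in(("scene",(350,225)),("top",(365,240))):
    s=ctrl.snapshot(n)
    t.append(cv2.resize(s["color"][c[1]-65:c[1]+55,c[0]-70:c[0]+70,::-1],None,fx=2.8,fy=2.8,interpolation=cv2.INTER_CUBIC))
    if n=="scene": print(ctrl.find_in(s,"trigger"))
cv2.imwrite("pics/c3.png",np.hstack(t))
E
```

```text
turn [-0.001  0.001 -0.041] shift cm [0.000e+00 1.000e-02 1.739e+01] [0.529  0.0653 0.2774] [-180.     0.  -101.4] [ 28.1   5.3 -12.6  -0.  -72.1 -39.6] 6.3833
[{'bbox': [390.1, 194.5, 15.0, 33.5], 'conf': 0.62}, {'bbox': [224.8, 278.4, 75.9, 64.0], 'conf': 0.52}]
```

View pics/c3.png

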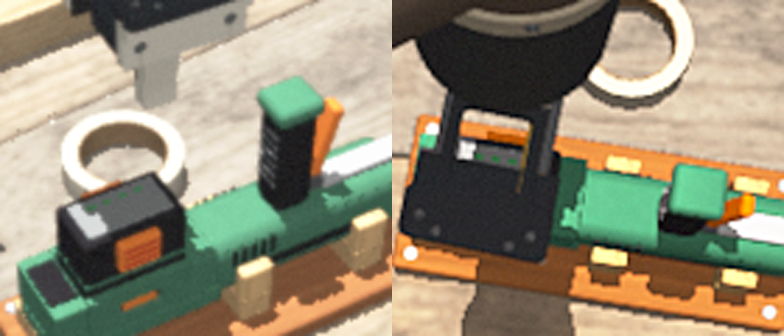

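The trigger is out again, at scene crop (327,135), and the gripper is over the pack. Now I descend.

Request:
{"fn": "play_rows", "kwargs": {
  "commands": [
    [[0,0,-0.02,0,0,3,8.7],[0,0,-0.04,0,0,6,8.7],[0,0,-0.04,0,0,9,8.7],[0,0,-0.04,0,0,12,8.7],[0,0,-0.04,0,0,14.5,8.7],[0,0,-0.04,0,0,16,8.7],[0,0,-0.04,0,0,17,8.7],[0,0,-0.04,0,0,17.4,8.7]]
  ]
}}

```text
clock: 7.2
tool_pos: [0.5283, 0.0638, 0.1014]
orientation: [179.9, -0.1, -99.7]
force: [-0.8, -0.5, -0.8]
opening: 0.0866
gripper_force: 0.0
```

Request:
{"fn": "play_rows", "kwargs": {
  "commands": [
    [[0,0,0,0,0,0,7.7],[0,0,0,0,0,0,6.8],[0,0,0,0,0,0,6.2],[0,0,0,0,0,0,5.8],[0,0,0,0,0,0,5.5],[0,0,0,0,0,0,5.5]]
  ]
}}

```text
clock: 7.7
tool_pos: [0.5288, 0.0645, 0.1031]
orientation: [-180.0, 0.0, -99.5]
force: [-1.3, 0.6, 1.9]
opening: 0.0566
gripper_force: 3.1
```

Request:
{"fn": "play_rows", "kwargs": {
  "commands": [
    [[0,0,0,0,0,0,5.2],[0,0,0,0,0,0,4.9],[0,0,0,0,0,0,4.6],[0,0,0,0,0,0,4.3],[0,0,0,0,0,0,4.0],[0,0,0,0,0,0,4.0],[0,0,0,0,0,0,4.0]]
  ]
}}

```text
clock: 8.28
tool_pos: [0.5279, 0.0645, 0.103]
orientation: [179.9, -0.0, -99.5]
force: [-7.3, 3.1, 9.4]
opening: 0.046
gripper_force: 30.0
```

Request:
{"fn": "play_rows", "kwargs": {
  "commands": [
    [[0,0,0,0,0.05,0,4.0],[0,0,0,0,0.1,0,4.0],[0,0,0,0,0.1,-0.1,4.0],[0,0,0,0,0.1,-0.3,4.0],[0,0,0,0,0.1,-0.5,4.0],[0,0,0,0,0.1,-0.7,4.0]]
  ]
}}

```text
clock: 8.78
tool_pos: [0.5278, 0.0644, 0.1094]
orientation: [180.0, -0.0, -99.5]
force: [-0.1, 0.2, -3.6]
opening: 0.0459
gripper_force: 30.0
```

Request:
{"fn": "play_rows", "kwargs": {
  "commands": [
    [[0,0,0,0,0,-0.5,4.0],[0,0,0,0,0,-1,4.0],[0,0,0,0,0,-1.5,4.0],[0,0,0,0,0,-2,4.0],[0,0,0,0,0,-2.5,4.0],[0,0,0,0,0,-3,4.0],[0,0,0,0,0,-3.6,4.0],[0,0,0,0,0,-4.2,4.0]]
  ]
}}

```text
clock: 9.45
tool_pos: [0.5279, 0.0645, 0.1522]
orientation: [-180.0, 0.0, -99.5]
force: [0.0, -0.5, -2.4]
opening: 0.0454
gripper_force: 30.0
```

Request:
{"fn": "play_rows", "kwargs": {
  "commands": [
    [[0,0,0,0,0,-0.8,4.0],[0,0,0,0,0,-2,4.0],[0,0,0,0,0,-3.4,4.0],[0,0,0,0,0,-4.8,4.0],[0,0,0,0,0,-6.2,4.0],[0,0,0,0,0,-7.4,4.0],[0,0,0,0,0,-8.2,4.0],[0,0,0,0,0,-8.6,4.0]]
  ]
}}

```text
clock: 10.12
tool_pos: [0.5284, 0.0647, 0.2392]
orientation: [-179.9, 0.1, -99.5]
force: [0.8, -1.0, -3.4]
opening: 0.0459
gripper_force: 30.0
```

Request:
{"fn": "play_rows", "kwargs": {
  "commands": [
    [[0,0,0,0,0,-0.2,4.0],[0,0,0,0,0,-0.2,4.0],[0,0,0,0,0,-0.2,4.0],[0,0,0,0,0,-0.2,4.0],[0,0,0,0,0,-0.2,4.0],[0,0,0,0,0,-0.2,4.0]]
  ]
}}

```text
clock: 10.62
tool_pos: [0.5278, 0.0644, 0.2391]
orientation: [180.0, -0.0, -99.5]
force: [-0.9, -0.4, -3.0]
opening: 0.0459
gripper_force: 30.0
```

```bash
python3 - <<'E'
from h import *
o=ctrl.get_obs();print(o["tool_pos"],o["orientation"],o["qvel"].round(2),o["force"],o["opening"])
t=[]
for n,c in(("scene",(350,210)),("top",(365,240))):
    s=ctrl.snapshot(n)
    t.append(cv2.resize(s["color"][c[1]-110:c[1]+90,c[0]-90:c[0]+90,::-1],None,fx=2.2,fy=2.2,interpolation=cv2.INTER_CUBIC))
cv2.imwrite("pics/c4.png",np.hstack(t))
E
```

```text
[0.52777879 0.06444931 0.23909914] [ 1.79960857e+02 -2.69712699e-02 -9.95122556e+01] [ 0.05 -0.02  0.16 -0.06 -0.13 -0.07] [-0.8687764  -0.42661784 -3.01020744] 0.04593580837221616
```

View pics/c4.png

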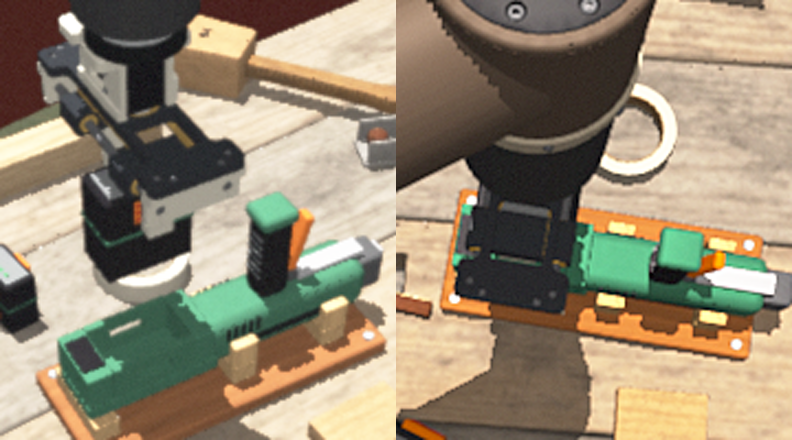

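The pack is held level 13.6 cm up, with both catches pinched to 46 mm. The well at crop (140,330) is empty, the trigger is out, and the bystanders are untouched. I'm handing it in.

```bash
python3 -c "
from plant import ctrl
print(ctrl.close_job())"
```

```text
the job is handed in; nothing more can be done
None
```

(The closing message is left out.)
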